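Stagger-stack the washed ware trays to dry

TASK

Take the two washed ware trays off the sloping drain rack and carry the drying stack on with them: set them down, not dropped, one after the other on top in the same staggered way, each shifted to the opposite side from the tray just beneath it, so that the tray's underside slot drops over the end lip below and the tray lies flat and square. When the top tray is home and you have let go of it, press down on its middle rib with about a kilogram's push to make sure that it is seated, then draw back. Do not shift the stack, and leave the other things on the bench as they stand.

Things in the scene. Friction and masses are not known exactly. Their poses are not given: they have to be found in the camera images.
- stack_low: Lowest tray of the drying stack, loose, level on the bench. All four trays are alike: blue-green plastic, 150 mm (own x) by 230 mm (own y, the stagger direction), 54 mm high, 0.3 to 0.4 kg, the same turned half round. Origin: middle of the tray at the underside of its feet, z up. Rim 54 mm above the origin; walls 8 mm thick at the ends (y = 107..115 mm), 6 mm along the sides.
- stack_top: Second tray of the stack, seated on stack_low: 48 mm higher and 50 mm aside along the trays' +y or -y (differs from start to start). The next tray goes straight above stack_low, the one after it straight above stack_top, each 48 mm above the tray just beneath.
- tray_a: Washed tray like the others, in the lower row of the drain rack, lying tilted 30 degrees: its x points up the slope, its y is level, its z is square to the slope; its lower long side is at the row's stop bar. Origin: middle, at the underside of the feet (on the wires).
- tray_a_rib (a point): Middle of the top edge of tray_a's rib, 44 mm from the tray's origin along its z. The rib is the grip: 12 mm thick in the tray's x, 34 mm high, running the full length in y, with an open channel 63 mm wide on each side; the tray's floor (upper face) is 34 mm below the rib's top, the rim 10 mm above it.
- tray_a_slot (a point): Middle of one underside slot of tray_a, at y = +61 mm, z = 0 of the tray; the other is at y = -61 mm. A slot is 18 mm wide, between two foot strips 6 mm high and 6 mm wide (x = -64..64 mm). Seated, a slot straddles the end wall below and the floor's underside (z = 6 mm) lies on the rims: 5 mm of play each way in x and y. With a foot on a rim the tray stands proud or tilted.
- tray_b: Washed tray like tray_a, with the same axes, in the upper row of the drain rack, 170 mm farther up the slope. Either tray may be stacked first.
- tray_b_rib (a point): Middle of the top edge of tray_b's rib; as on tray_a.
- rack: Sloping steel-wire drain rack, fixed, 312 mm (x) by 268 mm (y), 207 mm high. Origin: middle of its footprint on the bench. Its wires rise at 30 degrees along its +x, from 30 mm high at x = -150 mm to 202 mm at x = 149 mm. Two stop bars 8 mm thick lie across the slope, 10 and 180 mm along it, reaching 16 mm above the wires; the side frame is below the wires.
- cup_white: White cup, 76 mm across, 75 mm high, standing on the bench. Origin: middle of its underside. To be left alone.
- cup_clay: Terracotta cup, 72 mm across, 70 mm high. Origin: middle of its underside. To be left alone.
- dish: Dark brown glazed dish, 160 mm across, 25 mm high. Origin: middle of its underside. To be left alone.
- jar: Amber jar with a white cap, 70 mm across, 95 mm high. Origin: middle of its underside. To be left alone.
- half_brick: Cream half firebrick, 114 x 114 x 65 mm high. Origin: middle of its underside. To be left alone.
- kiln_prop: Cream upright kiln prop, 38 mm across, 75 mm high. Origin: middle of its underside. To be left alone.
- brush: Brush lying on the bench, 190 mm long along its own x. To be left alone.

How it is judged:
On the way, in this order (a step that is already met when the one before it is completed fails the run):
1. one washed tray is on the stack, straight above the lowest tray, flat and square, and let go (((x of tray_a in the frame of stack_low between -0.013 and 0.013 m and y of tray_a in the frame of stack_low between -0.013 and 0.013 m and z of tray_a in the frame of stack_low between 0.0935 and 0.0985 m and angle between tray_a's own z axis and vertical below 0.025 rad and angle between the y axis of tray_a and the y axis of stack_low, either way round below 0.12 rad and contact force between the fingers and tray_a below 0.1 N) or (x of tray_b in the frame of stack_low between -0.013 and 0.013 m and y of tray_b in the frame of stack_low between -0.013 and 0.013 m and z of tray_b in the frame of stack_low between 0.0935 and 0.0985 m and angle between tray_b's own z axis and vertical below 0.025 rad and angle between the y axis of tray_b and the y axis of stack_low, either way round below 0.12 rad and contact force between the fingers and tray_b below 0.1 N))), for 0.2 s.
2. the other washed tray is on top of it, straight above the second tray, flat and square, and let go (((x of tray_a in the frame of stack_low between -0.013 and 0.013 m and y of tray_a in the frame of stack_low between -0.013 and 0.013 m and z of tray_a in the frame of stack_low between 0.0935 and 0.0985 m and angle between each of tray_a, tray_b's own z axis and vertical below 0.025 rad and angle between the y axis of tray_a and the y axis of stack_low, either way round below 0.12 rad and contact force between the fingers and tray_a below 0.1 N and x of tray_b in the frame of stack_top between -0.013 and 0.013 m and y of tray_b in the frame of stack_top between -0.013 and 0.013 m and z of tray_b in the frame of stack_top between 0.0935 and 0.0985 m and angle between the y axis of tray_b and the y axis of stack_top, either way round below 0.12 rad and contact force between the fingers and tray_b below 0.1 N) or (x of tray_b in the frame of stack_low between -0.013 and 0.013 m and y of tray_b in the frame of stack_low between -0.013 and 0.013 m and z of tray_b in the frame of stack_low between 0.0935 and 0.0985 m and angle between each of tray_b, tray_a's own z axis and vertical below 0.025 rad and angle between the y axis of tray_b and the y axis of stack_low, either way round below 0.12 rad and contact force between the fingers and tray_b below 0.1 N and x of tray_a in the frame of stack_top between -0.013 and 0.013 m and y of tray_a in the frame of stack_top between -0.013 and 0.013 m and z of tray_a in the frame of stack_top between 0.0935 and 0.0985 m and angle between the y axis of tray_a and the y axis of stack_top, either way round below 0.12 rad and contact force between the fingers and tray_a below 0.1 N))), for 0.2 s.
3. the top tray is pressed down, so that it bears on the tray beneath with more than 8 N (its own weight included) (contact force between tray_a and tray_b above 8 N), for 0.2 s.
At the end, for the whole second after the job is handed in: Third tray straight above the lowest, fourth straight above the second (washed trays in either order): within 13 mm each way in plan, 96 mm higher within 2.5 mm, square within 0.12 rad, level within 0.025 rad; all let go and at rest, the first two trays within 25 mm of where they were (((x of tray_a in the frame of stack_low between -0.013 and 0.013 m and y of tray_a in the frame of stack_low between -0.013 and 0.013 m and z of tray_a in the frame of stack_low between 0.0935 and 0.0985 m and angle between each of tray_a, tray_b's own z axis and vertical below 0.025 rad and angle between the y axis of tray_a and the y axis of stack_low, either way round below 0.12 rad and contact force between the fingers and tray_a below 0.1 N and x of tray_b in the frame of stack_top between -0.013 and 0.013 m and y of tray_b in the frame of stack_top between -0.013 and 0.013 m and z of tray_b in the frame of stack_top between 0.0935 and 0.0985 m and angle between the y axis of tray_b and the y axis of stack_top, either way round below 0.12 rad and contact force between the fingers and tray_b below 0.1 N) or (x of tray_b in the frame of stack_low between -0.013 and 0.013 m and y of tray_b in the frame of stack_low between -0.013 and 0.013 m and z of tray_b in the frame of stack_low between 0.0935 and 0.0985 m and angle between each of tray_b, tray_a's own z axis and vertical below 0.025 rad and angle between the y axis of tray_b and the y axis of stack_low, either way round below 0.12 rad and contact force between the fingers and tray_b below 0.1 N and x of tray_a in the frame of stack_top between -0.013 and 0.013 m and y of tray_a in the frame of stack_top between -0.013 and 0.013 m and z of tray_a in the frame of stack_top between 0.0935 and 0.0985 m and angle between the y axis of tray_a and the y axis of stack_top, either way round below 0.12 rad and contact force between the fingers and tray_a below 0.1 N)) and linear speed of each of tray_a, tray_b, stack_low, stack_top below 0.02 m/s and distance of each of stack_low, stack_top from where it was at the start of the episode below 0.025 m); the robot touches nothing.
It fails at once if another thing on the bench is shifted by more than 30 mm (distance of any of cup_white, cup_clay, dish, jar, half_brick, kiln_prop, brush from where it was at the start of the episode above 0.03 m).
It fails at once if the first two trays of the stack are shifted by more than 40 mm (distance of any of stack_low, stack_top from where it was at the start of the episode above 0.04 m).
It fails at once if a tray is dropped: it moves faster than 0.6 m/s with no finger on it ((linear speed of tray_a above 0.6 m/s and contact force between the fingers and tray_a below 0.1 N) or (linear speed of tray_b above 0.6 m/s and contact force between the fingers and tray_b below 0.1 N)).
It also fails if it takes over 69 s, if anything falls off the work surface, if the arm or the gripper's body presses on something with over 40 N, if the wrist force passes 120 N, or if a joint passes its speed limit or range.

ROBOT

A 7-joint arm with a two-finger parallel gripper is mounted at the origin on the work surface. World frame = base frame: x ahead of the robot, y to its left, z up, the work surface at z = 0. Lengths are in m, angles in rad, forces in N, time in s.
With the tool pointing down it reaches from about 0.4 to 0.925 m from the base axis. Payload 4.1 kg.
Tool frame: the origin (TCP) lies midway between the tips of the shut fingers; the grasp point (between the pads) lies 19 mm behind it; z points along the fingers, y is the direction in which the jaws open and shut (so a half turn about z gives the same grasp; the last joint's range is limited). The gripper opens to 85 mm and grips with 20 to 120 N. Pads are 22 mm wide; open, the fingers measure 114 mm over their backs; the gripper's body (76 mm by 85 mm) begins 54 mm behind the grasp point. The pads swing forward as they close: fully open they stand 13 mm farther back than shut.
Start: joints at [-1.248, 0.398, 0.045, 1.537, -0.019, 1.207, -0.051], TCP at [0.266, 0.593, 0.231] pointing down, gripper open.
Joint ranges: [-2.82, 2.82], [-0.49, 2.23], [-1.37, 1.46], [0, 2.46], [-1.36, 4.5], [0.23, 2], [-2.94, 2.94]. Speed limits (rad/s): [2.57, 2.57, 3.14, 3.14, 3.14, 3.14, 3.14].

INTERFACE

Orientations are given as a unit quaternion [w, x, y, z].
In Python, from bench import observe, snapshot, camera_model, finish_job gives the robot as it stands. The module is installed in compiled form; this text tells all that it offers.
- The arm moves only by the tool play_rows, never from a script. Its argument "plan" is a list of rows, each a list of 5 numbers: the finger opening in cm, from 0 to 8.54, then the shift along the world's x, y, z in cm, then the turn about the world's z in rad. A call has 1 to 20 rows; each row shifts and turns the commanded pose from where the row before left it; what a row does not reach is not made up. A row lasts 1/10 s, in which the tool goes at most 50 mm and 8.59 degrees, less where a joint would pass 70% of its speed; a pose out of reach is approached as far as the arm can. A call with a gripper value outside its range is refused whole. The fingers move at their own pace and stop on an object; "force" is the grip in N (left out, the last holds). Time passes only in rows, so rows that do not move let the fingers close. It gives the time, the measured TCP pose, the force and the opening at its end, in the units of the state.
- observe(): the state, without advancing time (a new reading comes with each control period).
- snapshot(name): name is "scene" or "top" or "wrist"; returns (picture, depth): 384x512x3 uint8, blue, green, red; 384x512 float32, m along the optical axis (not along the pixel's ray), 0 where there is no reading.
- camera_model(name): a dict with "fovy" (degrees; the focal length in pixels is half the picture's height over the tangent of half this angle, whatever the lens; pixels are square), "cx", "cy" (the principal point, pixels), "dist" ([k1, k2, p1, p2, k3] as OpenCV has them; the pictures are not rectified), "extrinsics" (4x4, takes a point from camera to world coordinates). Camera axes: x right, y down, z forward; pixel columns grow to the right and rows downward; lengths in m; the calibration is good to about 2 mm. A picture is of the moment at which its call begins: read the wrist's pose just before it. camera_model takes no time and is no camera call; for the wrist camera it gives the pose at the moment of the call.
- finish_job(): hands the job in, once; it reports no verdict.
The state is a dict: "t": time; "joint_positions": joint angles; "qd": joint speeds; "joint_efforts": joint torques, N m; "eef_pos": TCP position; "orientation": TCP orientation; "ft_force": force on the tool from outside, world axes, zero at the start; "ft_torque": the same for the moment, N m; "finger_gap": finger opening in m.
Only numpy, scipy, OpenCV 4.12 (cv2) and the standard library are available. Lean on these libraries where they do the work, as an engineer would, in place of code of your own. Each camera call takes 0.05 s, during which the arm holds its last target.

## Working session

There is one attempt and no reset: what is moved stays moved. The work goes in short steps, Python scripts to look and compute and a tool call to move; the robot and the scene stay as the last step left them, time stands still between calls to the robot, and variables do not carry over. Pictures are saved under pics/ and viewed, and the job is handed in when it is done.

Besides the shell and the picture viewer there is one more tool, called after "Request:" as name(argument=value, ...), one argument or row to a line, values as JSON. play_rows: Moves the arm, as the interface text tells. Its arguments: {"type":"object","properties":{"plan":{"type":"array","items":{"type":"array","items":{"type":"number"}}},"force":{"type":"number"}},"required":["plan"]}

```bash
mkdir -p pics; cat > h.py <<'E'
import numpy as np, cv2
from bench import *
def save(n,img): cv2.imwrite('pics/'+n+'.png',img)
def K(m):
    f=192/np.tan(np.radians(m['fovy'])/2); return np.array([[f,0,m['cx']],[0,f,m['cy']],[0,0,1]])
def proj(m,P):
    T=np.linalg.inv(np.array(m['extrinsics'])); rv,_=cv2.Rodrigues(T[:3,:3])
    return cv2.projectPoints(np.asarray(P,float).reshape(-1,1,3),rv,T[:3,3],K(m),np.array(m['dist'],float))[0].reshape(-1,2)
def cloud(m,d):
    v,u=np.mgrid[0:384,0:512]
    p=cv2.undistortPoints(np.stack([u,v],-1).reshape(-1,1,2).astype(float),K(m),np.array(m['dist'],float)).reshape(384,512,2)
    P=np.concatenate([p*d[...,None],d[...,None]],-1)
    E=np.array(m['extrinsics']); W=P@E[:3,:3].T+E[:3,3]; W[d==0]=np.nan
    return W
E
python3 - <<'E'
from h import *
s=observe(); print({k:np.round(v,3).tolist() for k,v in s.items()})
for n in ['scene','top','wrist']:
    m=camera_model(n); print(n,{k:np.round(v,4).tolist() for k,v in m.items()})
    p,d=snapshot(n); save(n+'0',p); np.savez('pics/%s0.npz'%n,p=p,d=d,**{k:np.array(v) for k,v in m.items()})
    W=cloud(m,d); print(np.isnan(W[...,0]).mean())
E
```

```text
{'t': 0.0, 'joint_positions': [-1.248, 0.399, 0.045, 1.538, -0.019, 1.207, -0.051], 'qd': [-0.0, -0.0, 0.002, 0.0, 0.001, -0.0, 0.0], 'joint_efforts': [-0.0, -47.513, 1.365, -25.422, 0.012, 0.01, -0.0], 'eef_pos': [0.266, 0.592, 0.23], 'orientation': [-0.0, 0.209, 0.978, -0.001], 'ft_force': [-0.435, 1.17, -0.491], 'ft_torque': [-0.014, 0.048, -0.032], 'finger_gap': 0.085}
scene {'fovy': 55.4897, 'cx': 255.8468, 'cy': 193.6317, 'dist': [-0.061, 0.0, 0.0, 0.0, 0.0], 'extrinsics': [[0.811, 0.4643, -0.356, 0.9148], [0.585, -0.6351, 0.5045, -0.4239], [0.0081, -0.6174, -0.7866, 0.9148], [0.0, 0.0, 0.0, 1.0]]}
0.0037129720052083335
top {'fovy': 55.1698, 'cx': 254.8338, 'cy': 188.2174, 'dist': [-0.0884, 0.0, 0.0, 0.0, 0.0], 'extrinsics': [[-0.006, -0.9926, 0.1212, 0.4204], [-0.9997, 0.0089, 0.0229, 0.0726], [-0.0238, -0.121, -0.9924, 1.1922], [0.0, 0.0, 0.0, 1.0]]}
0.003926595052083333
wrist {'fovy': 63.16, 'cx': 255.2269, 'cy': 193.182, 'dist': [-0.0509, 0.0, 0.0, 0.0, 0.0], 'extrinsics': [[0.4092, 0.8691, 0.2781, 0.1939], [0.9125, -0.3891, -0.1265, 0.6254], [-0.0018, 0.3055, -0.9522, 0.3724], [0.0, 0.0, 0.0, 1.0]]}
0.0039825439453125
```

View pics/scene0.png

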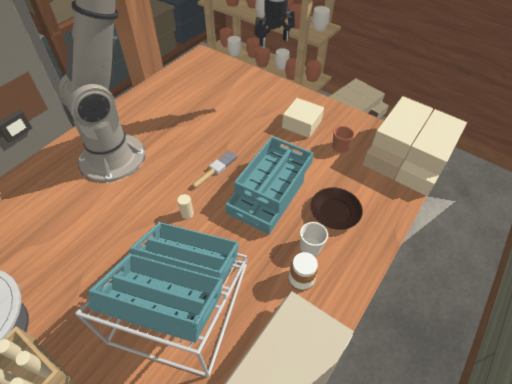

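View pics/top0.png

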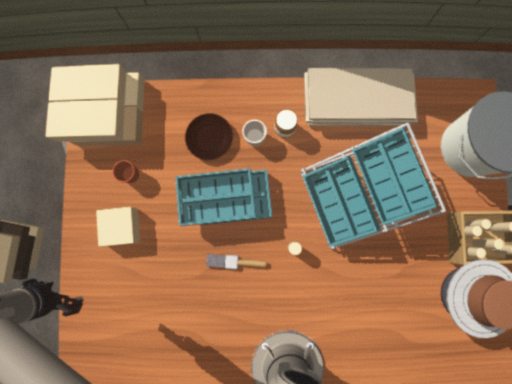

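View pics/wrist0.png

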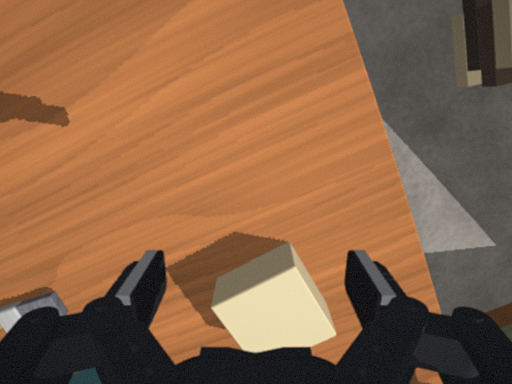

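```bash
cat > fit.py <<'E'
from h import *
from scipy.optimize import least_squares
from scipy.spatial.transform import Rotation as R
def box(P,lo,hi):
    c=(np.array(lo)+hi)/2;h=(np.array(hi)-lo)/2
    q=np.abs(P-c)-h
    return np.linalg.norm(np.maximum(q,0),axis=1)+np.minimum(q.max(1),0)
X,Y=.075,.115
BX=[((-X,-Y,.006),(X,Y,.010)),((-X,-Y,.006),(-X+.006,Y,.054)),((X-.006,-Y,.006),(X,Y,.054)),
    ((-X,-Y,.006),(X,-Y+.008,.054)),((-X,Y-.008,.006),(X,Y,.054)),((-.006,-Y,.006),(.006,Y,.044))]
def sdf(P): return np.min([box(P,*b) for b in BX],0)
def teal(p):
    h=cv2.cvtColor(p,cv2.COLOR_BGR2HSV); return (h[...,0]>80)&(h[...,0]<105)&(h[...,1]>90)&(h[...,2]>30)
def fit(P,t0,Rf,free,lim=None):
    # params: x,y,z,yaw,tilt
    t0=np.array(t0,float); free=np.array(free)
    def f(v):
        t=t0.copy(); t[free]=v
        return sdf((P-t[:3])@Rf(t[3:]))
    r=least_squares(f,t0[free],loss='soft_l1',f_scale=.003,x_scale=np.where(free[:]<3,.01,.05))
    t=t0.copy(); t[free]=r.x
    return t,np.median(np.abs(f(r.x))),r.cost
E
python3 - <<'E'
from fit import *
for n in ['top','scene']:
    z=np.load('pics/%s0.npz'%n); m={k:z[k] for k in ['fovy','cx','cy','dist','extrinsics']}
    m['fovy']=float(m['fovy']);W=cloud(m,z['d']); T=teal(z['p'])&~np.isnan(W[...,0])
    P=W[T]; np.save('pics/P_%s.npy'%n,P)
    S=P[(P[:,1]>-.08)&(P[:,2]>.003)]; Rk=P[P[:,1]<=-.08]
    print(n,len(S),len(Rk),S.min(0),S.max(0),Rk.min(0),Rk.max(0))
    hh=np.histogram(S[:,2],bins=np.arange(0,.125,.004)); print(hh[0])
    for zz in (.102,.054):
        q=S[abs(S[:,2]-zz)<.004]; print(zz,cv2.minAreaRect((q[:,:2]*1000).astype(np.float32)))
    # rack plane direction: 
    Wb=W[~np.isnan(W[...,0])]; 
    q=Rk[:,:2]; print(cv2.minAreaRect((q*1000).astype(np.float32)))
E
```

```text
top 313 5864 [0.45653602 0.10062311 0.05247403] [0.60573501 0.28575098 0.10563918] [ 0.38605706 -0.38706396  0.04562867] [ 0.68725871 -0.09194852  0.24668607]
[  0   0   0   0   0   0   0   0   0   0   0   0   0  47 147  32   0   0
   0   0   0   1  29  21   6  26   4   0   0   0   0]
0.102 ((500.95556640625, 144.4898681640625), (93.935791015625, 194.718017578125), 50.016632080078125)
0.054 ((517.9341430664062, 196.19955444335938), (103.16751098632812, 164.9387969970703), 5.662515163421631)
((541.41357421875, -224.306884765625), (232.67813110351562, 283.90380859375), 20.165565490722656)Traceback (most recent call last):
  File "<stdin>", line 7, in <module>
    return umr_minimum(a, axis, None, out, keepdims, initial, where)
ValueError: zero-size array to reduction operation minimum which has no identity
```

```bash
python3 - <<'E'
from fit import *
for n,pts in [('top',[(210,197),(185,200),(263,195),(340,200),(400,180)]),('scene',[(270,170),(250,205),(240,215),(150,290),(200,250)])]:
    z=np.load('pics/%s0.npz'%n); m={k:z[k] for k in ['fovy','cx','cy','dist','extrinsics']}
    m['fovy']=float(m['fovy']);W=cloud(m,z['d'])
    h=cv2.cvtColor(z['p'],cv2.COLOR_BGR2HSV)
    for u,v in pts: print(n,u,v,h[v,u],W[v,u].round(3))
E
```

```text
top 210 197 [ 92  90 161] [0.529 0.234 0.092]
top 185 200 [ 92  87 158] [0.521 0.31  0.092]
top 263 195 [ 91  86 131] [0.539 0.074 0.046]
top 340 200 [ 93  94 130] [ 0.515 -0.154  0.111]
top 400 180 [ 91 100 156] [ 0.564 -0.312  0.176]
scene 270 170 [ 91  75 105] [0.508 0.228 0.059]
scene 250 205 [90 72 88] [0.516 0.111 0.007]
scene 240 215 [ 91  81 157] [0.52  0.056 0.022]
scene 150 290 [ 91  77 109] [ 0.56  -0.3    0.194]
scene 200 250 [ 91  83 163] [ 0.517 -0.116  0.055]
```

```bash
sed -i 's/>90)&(h\[...,2\]>30)/>55)\&(h[...,2]>20)/' fit.py; cat > run1.py <<'E'
from fit import *
C=[]
for n in ['top','scene']:
    z=np.load('pics/%s0.npz'%n); m={k:z[k] for k in ['fovy','cx','cy','dist','extrinsics']}
    m['fovy']=float(m['fovy']);W=cloud(m,z['d']); T=teal(z['p'])&~np.isnan(W[...,0])
    T=cv2.erode(T.astype(np.uint8),np.ones((2,2)))>0
    P=W[T]; C.append(P)
    S=P[(P[:,1]>-.02)&(P[:,2]>.003)&(P[:,0]>.4)&(P[:,0]<.68)&(P[:,1]<.38)]; Rk=P[(P[:,1]<=-.06)&(P[:,2]>.03)]
    print(n,len(S),len(Rk)); print(S.min(0).round(3),S.max(0).round(3),Rk.min(0).round(3),Rk.max(0).round(3))
    Ry=lambda a:R.from_euler('z',a[0]).as_matrix()
    free=np.array([0,1,3])
    # top
    best=None
    for y0 in (.2,.22):
      for yaw in (-.15,0,.15):
        q=S[S[:,2]>.06]; 
        r=fit(q,[.525,y0,.048,yaw,0],Ry,free)
        if best is None or r[2]<best[2]: best=r
    print('top tray',best[0].round(4),best[1])
    t=best[0]; 
    # low: points at end outside top tray
    loc=(S-t[:3])@Ry(t[3:]); q=S[(loc[:,1]<-.117)&(S[:,2]<.062)]
    r=fit(q,[t[0],t[1]-.05,0,t[3],0],Ry,free); print('low',len(q),r[0].round(4),r[1])
    u=Ry(t[3:])[:,1]; print('pred low',(t[:3]-.05*u).round(4))
    q2=S; f=lambda v: np.minimum(sdf((q2-[v[0],v[1],.048])@Ry([v[2]])),sdf((q2-[v[3],v[4],0])@Ry([v[5]])))
    rr=least_squares(f,[t[0],t[1],t[3],t[0]-.05*u[0],t[1]-.05*u[1],t[3]],loss='soft_l1',f_scale=.003); print('joint',rr.x.round(4),np.median(f(rr.x)),rr.cost)
    # rack
    Rt=lambda a:(R.from_euler('z',a[0])*R.from_euler('y',-a[1])).as_matrix()
    # x axis up slope: R_y(-30deg) maps x-> (cos,0,+sin)
    for name,t0 in (('a',[.51,-.15,.09]),('b',[.555,-.30,.175])):
        best=None
        for yaw in (-1.1,-1.25,-1.4):
            tt=np.array(t0+[yaw,np.pi/6]); 
            for k in range(3):
                loc=(Rk-tt[:3])@Rt(tt[3:]); q=Rk[(abs(loc[:,0])<.085)&(abs(loc[:,1])<.125)&(loc[:,2]>-.01)&(loc[:,2]<.07)]
                if len(q)<100: break
                r=fit(q,tt,Rt,np.array([0,1,2,3,4])if k else np.array([0,1,2,3])); tt=r[0]
            if len(q)>=100 and (best is None or r[2]/len(q)<best[2]): best=(r[0],r[1],r[2]/len(q),len(q))
        t=best[0]; rib=t[:3]+Rt(t[3:])@[0,0,.044]
        print(name,t.round(4),best[1:],'rib',rib.round(4))
E
python3 run1.py
```

```text
top 3923 8194
[0.448 0.052 0.003] [0.613 0.331 0.107] [ 0.383 -0.42   0.034] [ 0.694 -0.06   0.247]
top tray [0.5294 0.219  0.048  0.0994 0.    ] 0.0014206017086388668
low 591 [0.5338 0.1693 0.     0.0909 0.    ] 0.0011231918084382234
pred low [0.5343 0.1693 0.048 ]
joint [0.5293 0.219  0.0993 0.5338 0.1695 0.092 ] 1.950619430685953e-05 0.004208466800466113
a [ 0.5171 -0.1692  0.0755 -1.2179  0.5233] (np.float64(0.000953415278891874), np.float64(8.136403409650045e-07), 3745) rib [ 0.5095 -0.1486  0.1137]
b [ 0.5784 -0.3036  0.1604 -1.2238  0.5216] (np.float64(0.0010327045414408025), np.float64(8.176735009287974e-07), 4447) rib [ 0.5709 -0.283   0.1986]
scene 4320 10367
[0.449 0.044 0.003] [0.622 0.334 0.104] [ 0.39  -0.401  0.044] [ 0.707 -0.06   0.246]
top tray [0.5309 0.2163 0.048  0.0991 0.    ] 0.0006642895896891224
low 738 [0.5354 0.1658 0.     0.0973 0.    ] 0.0007001722841850702
pred low [0.5358 0.1666 0.048 ]
joint [0.5309 0.2163 0.0992 0.5354 0.1658 0.0987] -0.00011736434026570972 0.002781358002288633
a [ 0.5186 -0.173   0.0743 -1.2231  0.5202] (np.float64(0.0007900450965685757), np.float64(7.011611590861584e-07), 3297) rib [ 0.5112 -0.1524  0.1125]
b [ 0.5804 -0.3068  0.1596 -1.2225  0.5197] (np.float64(0.0006470012213923375), np.float64(4.670227791213238e-07), 7070) rib [ 0.5729 -0.2863  0.1978]
```

Request:
play_rows(
  plan=[
    [4.2,1.54,-4.4,0.5,-0.1185],
    [4.2,1.54,-4.4,0.5,-0.1185],
    [4.2,1.54,-4.4,0.5,-0.1185],
    [4.2,1.54,-4.4,0.5,-0.1185],
    [4.2,1.54,-4.4,0.5,-0.1185],
    [4.2,1.54,-4.4,0.5,-0.1185],
    [4.2,1.54,-4.4,0.5,-0.1185],
    [4.2,1.54,-4.4,0.5,-0.1185],
    [4.2,1.54,-4.4,0.5,-0.1185],
    [4.2,1.54,-4.4,0.5,-0.1185],
    [4.2,1.54,-4.4,0.5,-0.1185],
    [4.2,1.54,-4.4,0.5,-0.1185],
    [4.2,1.54,-4.4,0.5,-0.1185],
    [4.2,1.54,-4.4,0.5,-0.1185],
    [4.2,1.54,-4.4,0.5,-0.1185],
    [4.2,1.54,-4.4,0.5,-0.1185],
    [4.2,1.54,-4.4,0.5,-0.1185],
    [4.2,1.54,-4.4,0.5,-0.1185],
    [4.2,1.54,-4.4,0.5,-0.1185],
    [4.2,1.54,-4.4,0.5,-0.1185],
  ],
  force=20,
)

```text
t: 2.15
eef_pos: [0.5747, -0.2882, 0.3311]
orientation: [-0.0, 0.985, 0.172, -0.0]
ft_force: [1.7, 0.9, 0.6]
finger_gap: 0.0419
```

```bash
cat > look.py <<'E'
import sys
from fit import *
def shot(n,tag):
    m=camera_model(n); p,d=snapshot(n); save(n+tag,p); np.savez('pics/%s%s.npz'%(n,tag),p=p,d=d,**{k:np.array(v) for k,v in m.items()})
    return m,p,cloud(m,d)
Rt=lambda a:(R.from_euler('z',a[0])*R.from_euler('y',-a[1])).as_matrix()
def fitbox(W,p,t0,free=(0,1,2,3,4),it=3,mg=.012):
    T=teal(p)&~np.isnan(W[...,0]); Q=W[T]; tt=np.array(t0,float)
    for k in range(it):
        loc=(Q-tt[:3])@Rt(tt[3:]); q=Q[(abs(loc[:,0])<.075+mg)&(abs(loc[:,1])<.115+mg)&(loc[:,2]>-.005)&(loc[:,2]<.054+mg)]
        if len(q)<50: return None
        r=fit(q,tt,Rt,np.array(free)); tt=r[0]
    return tt,r[1],len(q)
E
python3 - <<'E'
from look import *
m,p,W=shot('wrist','1')
for t in ([.579,-.305,.160,-1.222,.5236],[.518,-.171,.075,-1.222,.5236]):
    r=fitbox(W,p,t,free=(0,1,2,3,4)); 
    if r: print(r[0].round(4),r[1:],(r[0][:3]+Rt(r[0][3:])@[0,0,.044]).round(4))
E
```

```text
[ 0.5785 -0.305   0.1594 -1.2211  0.525 ] (np.float64(0.00037187724026118384), 36763) [ 0.5709 -0.2843  0.1975]
[ 0.5172 -0.1705  0.0742 -1.2228  0.5241] (np.float64(0.0004381542432896554), 17898) [ 0.5097 -0.1498  0.1123]
```

View pics/wrist1.png

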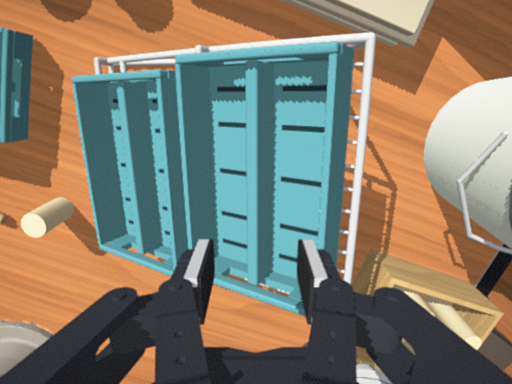

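Request:
play_rows(
  plan=[
    [4.2,-0.2,-0.1,-2.5,0.004],
    [4.2,0,0,-2.5,0],
    [4.2,0,0,-2.5,0],
    [4.2,0,0,-2.5,0],
    [4.2,0,0,-2.5,0],
    [4.2,0,0,-0.8,0],
    [4.2,0,0,-0.8,0],
    [4.2,0,0,-0.8,0],
    [4.2,0,0,0,0],
  ],
)

```text
t: 3.1
eef_pos: [0.572, -0.2865, 0.1821]
orientation: [-0.001, 0.984, 0.176, -0.0]
ft_force: [-1.2, 3.2, -0.8]
finger_gap: 0.0424
```

```bash
python3 - <<'E'
from look import *
s=observe(); print(s['t'],s['eef_pos'],s['ft_force'])
m,p,W=shot('wrist','2')
m,p,W=shot('scene','2'); cv2.imwrite('pics/scene2c.png',cv2.resize(p[200:384,60:280],None,fx=3,fy=3))
E
```

```text
3.1 [ 0.57200732 -0.2865123   0.18213439] [-1.20906368  3.218829   -0.82330156]
```

View pics/wrist2.png

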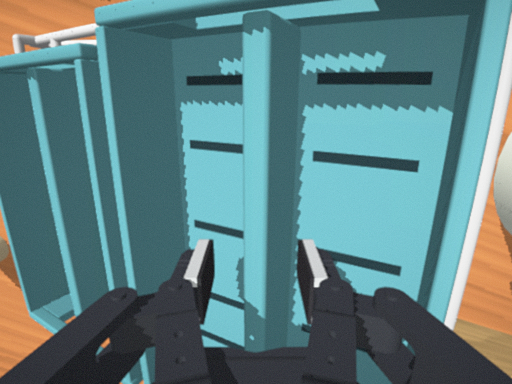

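View pics/scene2c.png

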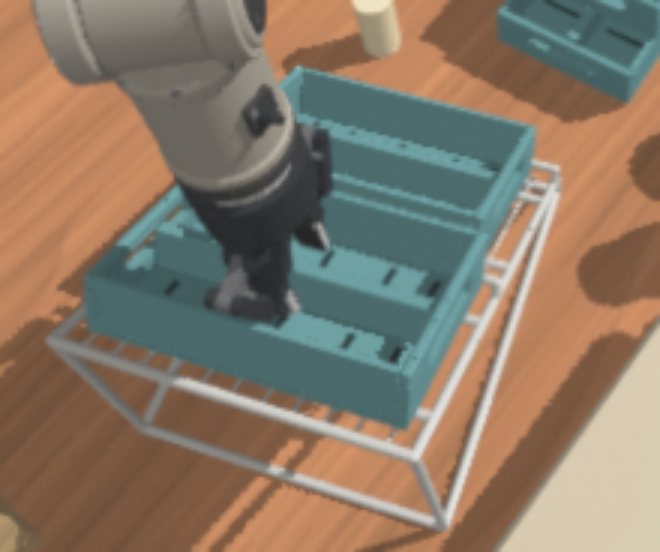

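Request:
play_rows(
  plan=[
    [1.5,0,0,0,0],
    [1.0,0,0,0,0],
    [0.5,0,0,0,0],
    [0.2,0,0,0,0],
    [0,0,0,0,0],
    [0,0,0,0,0],
  ],
  force=25,
)

```text
t: 3.8
eef_pos: [0.5726, -0.289, 0.1832]
orientation: [0.001, 0.984, 0.176, 0.001]
ft_force: [0.8, -0.8, 4.1]
finger_gap: 0.0184
```

```bash
python3 - <<'E'
from look import *
s=observe(); print(s['t'],s['eef_pos'],s['ft_force'],s['finger_gap'])
m,p,W=shot('scene','3'); cv2.imwrite('pics/scene3c.png',cv2.resize(p[200:384,60:280],None,fx=3,fy=3))
r=fitbox(W,p,[.579,-.305,.160,-1.222,.5236]); print(r)
E
```

```text
3.8 [ 0.57261323 -0.28895773  0.18319089] [ 0.82046273 -0.83107368  4.13889838] 0.01836373635237391
(array([ 0.58000852, -0.30594672,  0.15910969, -1.22231457,  0.51570796]), np.float64(0.0006406101787869781), 5624)
```

View pics/scene3c.png

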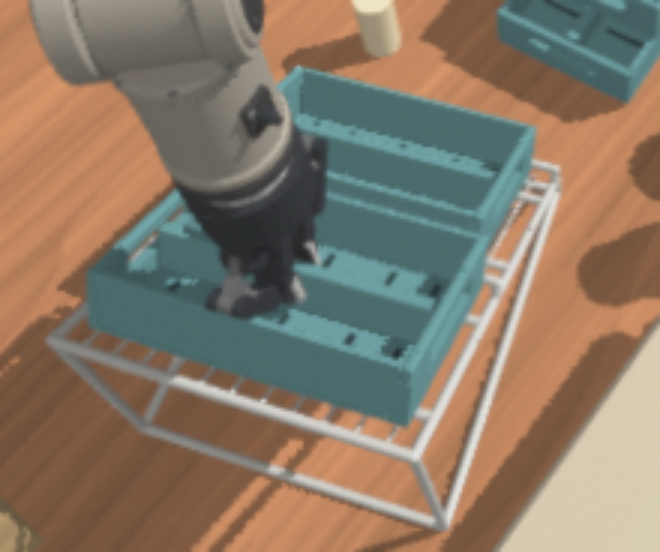

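Request:
play_rows(
  plan=[
    [0,0,0,0.4,0],
    [0,0,0,0.4,0],
    [0,0,0,0.4,0],
    [0,0,0,0.4,0],
    [0,0,0,0.4,0],
    [0,0,0,0.4,0],
    [0,0,0,0.4,0],
    [0,0,0,0.4,0],
  ],
  force=30,
)

```text
t: 4.65
eef_pos: [0.5718, -0.2873, 0.2141]
orientation: [-0.001, 0.984, 0.176, -0.0]
ft_force: [0.8, 0.1, -2.9]
finger_gap: 0.0113
```

```bash
python3 - <<'E'
from look import *
s=observe(); print(s['t'],s['eef_pos'],s['ft_force'],s['finger_gap'])
m,p,W=shot('scene','4'); cv2.imwrite('pics/scene4c.png',cv2.resize(p[200:384,60:280],None,fx=3,fy=3))
E
```

```text
4.65 [ 0.57175875 -0.287301    0.2141156 ] [ 0.79440571  0.13644205 -2.92772181] 0.011300229503742132
```

View pics/scene4c.png

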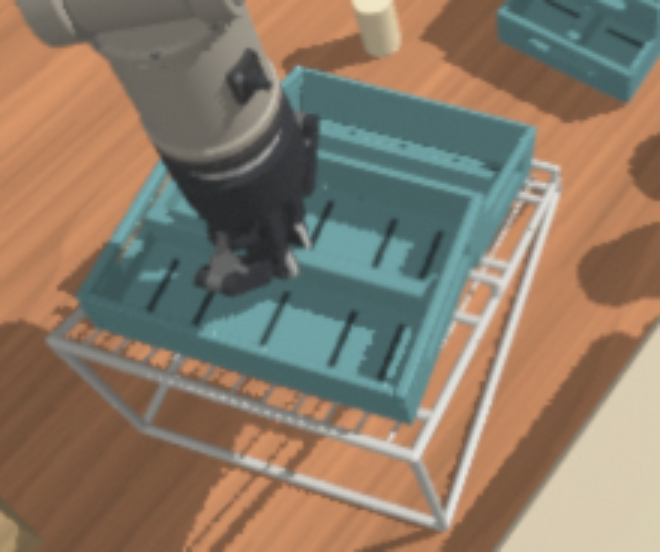

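Request:
play_rows(
  plan=[
    [0,0,0,0.3,0],
    [0,0,0,0.8,0],
    [0,0,0,1.5,0],
    [0,0,0,1.5,0],
    [0,0,0,1.5,0],
    [0,0,0,1.0,0],
    [0,0,0,0,0],
    [0,0,0,0,0],
  ],
  force=60,
)

```text
t: 5.5
eef_pos: [0.572, -0.2878, 0.2804]
orientation: [-0.0, 0.984, 0.176, 0.0]
ft_force: [-0.3, 0.9, -3.6]
finger_gap: 0.0098
```

```bash
cat > hand.py <<'E'
from look import *
import sys
tag=sys.argv[1]; t0=[float(x) for x in sys.argv[2:7]]
s=observe(); e=s['eef_pos']; print(s['t'],e.round(4),np.round(s['ft_force'],1),s['finger_gap'])
q=s['orientation']; hd=2*np.arctan2(-q[1],q[2])+np.pi/2; hd=np.arctan2(np.cos(2*np.arctan2(q[2],q[1]))*-1,np.sin(2*np.arctan2(q[2],q[1]))); print('jaw heading',hd)
for n in ['scene','top','wrist']:
    m,p,W=shot(n,tag); r=fitbox(W,p,t0)
    if r: print(n,r[0].round(4),round(r[1],5),r[2],'dTCP',(r[0][:3]-e).round(4))
cv2.imwrite('pics/scene%sc.png'%tag,cv2.resize(cv2.imread('pics/scene%s.png'%tag)[100:384,60:400],None,fx=2,fy=2))
E
python3 hand.py 5 .572 -.287 .248 -1.222 0.0
```

```text
5.5 [ 0.572  -0.2878  0.2804] [-0.3  0.9 -3.6] 0.00983664704034298
jaw heading -1.216913825666645
scene [ 0.5742 -0.2915  0.2476 -1.2189  0.0603] 0.00062 7675 dTCP [ 0.0022 -0.0037 -0.0328]
top [ 0.5721 -0.2886  0.2475 -1.2159  0.0539] 0.00085 3518 dTCP [ 0.0001 -0.0007 -0.0329]
wrist [ 0.5721 -0.2874  0.2481 -1.2176  0.0224] 0.0007 108606 dTCP [ 0.0001  0.0004 -0.0323]
```

View pics/scene5c.png

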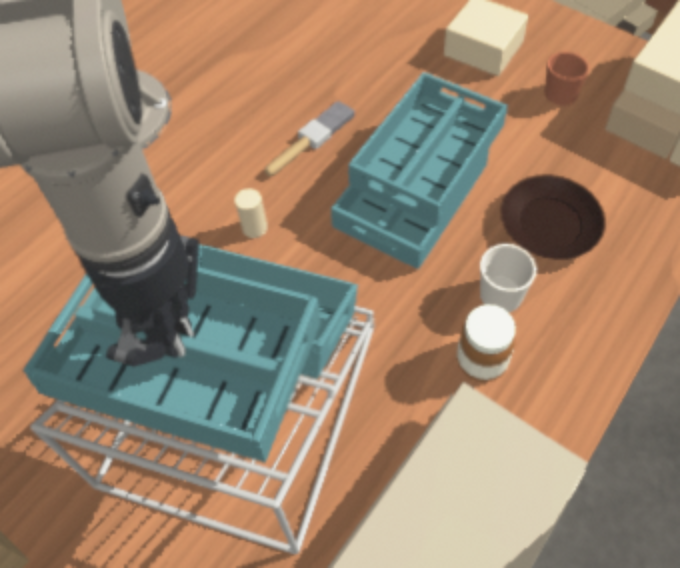

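Request:
play_rows(
  plan=[
    [0,-0.1,1.27,0,0.036],
    [0,-0.21,2.54,0,0.073],
    [0,-0.21,2.54,0,0.073],
    [0,-0.21,2.54,0,0.073],
    [0,-0.21,2.54,0,0.073],
    [0,-0.21,2.54,0,0.073],
    [0,-0.21,2.54,0,0.073],
    [0,-0.21,2.54,0,0.073],
    [0,-0.21,2.54,0,0.073],
    [0,-0.21,2.54,0,0.073],
    [0,-0.21,2.54,0,0.073],
    [0,-0.21,2.54,0,0.073],
    [0,-0.21,2.54,-0.5,0.073],
    [0,-0.21,2.54,-0.7,0.073],
    [0,-0.21,2.54,-1.0,0.073],
    [0,-0.21,2.54,-1.0,0.073],
    [0,-0.21,2.54,-1.0,0.073],
    [0,-0.21,2.54,-0.8,0.073],
    [0,-0.1,1.27,0,0.036],
    [0,0,0,0,0],
  ],
)

```text
t: 7.65
eef_pos: [0.5341, 0.1723, 0.23]
orientation: [-0.0, 0.67, 0.742, 0.0]
ft_force: [0.4, 0.2, -2.3]
finger_gap: 0.01
```

Request:
play_rows(
  plan=[
    [0,0,0,0,0],
    [0,0,0,0,0],
  ],
)

```text
t: 7.85
eef_pos: [0.5352, 0.1672, 0.231]
orientation: [0.001, 0.674, 0.739, 0.0]
ft_force: [0.1, -0.1, -3.6]
finger_gap: 0.01
```

```bash
python3 hand.py 6 .533 .170 .197 .098 0.05
```

```text
7.85 [0.5352 0.1672 0.231 ] [ 0.1 -0.1 -3.6] 0.009990124934462268
jaw heading 0.09291467276920734
scene [0.5429 0.1666 0.1989 0.0925 0.0632] 0.00096 3369 dTCP [ 0.0077 -0.0007 -0.0321]
top [0.5359 0.1695 0.1991 0.0983 0.0584] 0.00093 1832 dTCP [ 0.0008  0.0023 -0.0319]
wrist [0.5364 0.1692 0.198  0.0939 0.0612] 0.00037 108637 dTCP [ 0.0013  0.002  -0.033 ]
```

View pics/scene6c.png

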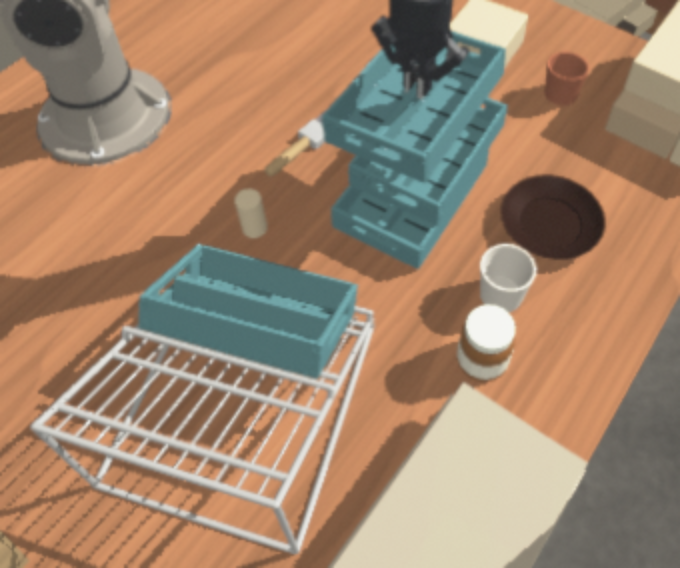

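View pics/wrist6.png

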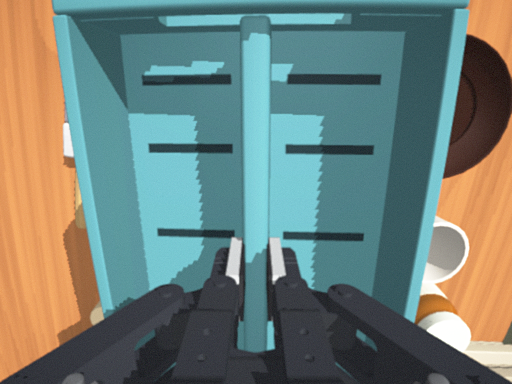

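```bash
cat > refit.py <<'E'
from look import *
import sys
tag=sys.argv[1]; zmin=float(sys.argv[2]); t0=[float(x) for x in sys.argv[3:8]]
for n in ['scene','top','wrist']:
    z=np.load('pics/%s%s.npz'%(n,tag)); m={k:z[k] for k in ['fovy','cx','cy','dist','extrinsics']}; m['fovy']=float(m['fovy'])
    W=cloud(m,z['d']).copy(); p=z['p'].copy()
    W[W[...,2]<zmin]=np.nan
    r=fitbox(W,p,t0); print(n,r[0].round(4),round(r[1],5),r[2])
    t=r[0]; M=Rt(t[3:])
    for zz in (0.054,0.006):
        c=np.array([[-.075,-.115,zz],[.075,-.115,zz],[.075,.115,zz],[-.075,.115,zz]])@M.T+t[:3]
        cv2.polylines(p,[np.round(proj(m,c)).astype(int)],True,(0,0,255) if zz>.01 else (0,255,255),1)
    cv2.imwrite('pics/ov_%s%s.png'%(n,tag),p)
    if n=='scene': cv2.imwrite('pics/ov_scene%s.png'%tag,cv2.resize(p[100:260,180:340],None,fx=3.5,fy=3.5))
E
python3 refit.py 6 .18 .536 .168 .198 .095 .06
```

```text
scene [0.5378 0.1661 0.1984 0.0943 0.062 ] 0.00064 3369
top [0.5363 0.1686 0.1991 0.0946 0.0587] 0.00094 1832
wrist [0.5364 0.1692 0.198  0.0939 0.0612] 0.00037 108637
```

View pics/ov_scene6.png

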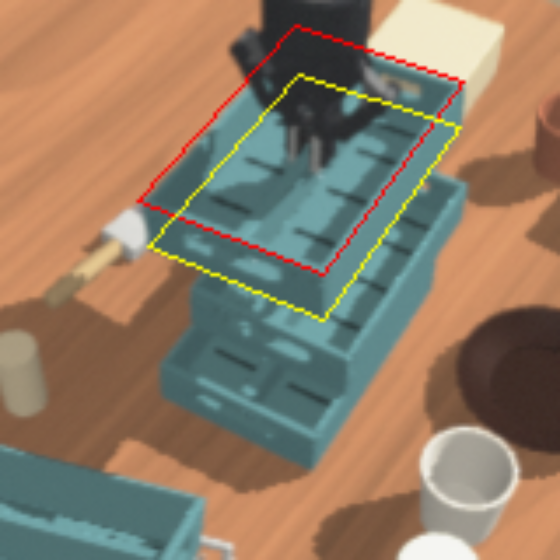

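Request:
play_rows(
  plan=[
    [0,-0.25,0,-0.8,0.004],
    [0,0,0,-1.5,0],
    [0,0,0,-1.5,0],
    [0,0,0,-1.5,0],
    [0,0,0,-1.5,0],
    [0,0,0,-1.0,0],
    [0,0,0,-0.5,0],
    [0,0,0,-0.3,0],
    [0,0,0,0,0],
    [0,0,0,0,0],
  ],
)

```text
t: 9.0
eef_pos: [0.5323, 0.1694, 0.1449]
orientation: [0.0, 0.671, 0.742, 0.001]
ft_force: [0.2, -1.1, -3.0]
finger_gap: 0.0101
```

```bash
python3 hand.py 7 .534 .168 .112 .098 0.06; python3 refit.py 7 .105 .534 .168 .112 .098 0.06
```

```text
9.0 [0.5323 0.1694 0.1449] [ 0.2 -1.1 -3. ] 0.010078660872492876
jaw heading 0.10006212292003663
scene [0.5348 0.168  0.1126 0.1005 0.057 ] 0.00068 3015 dTCP [ 0.0025 -0.0014 -0.0323]
top [0.5331 0.171  0.1135 0.1024 0.0562] 0.00103 1588 dTCP [ 0.0007  0.0016 -0.0314]
wrist [0.5338 0.171  0.1121 0.1002 0.0613] 0.00037 108701 dTCP [ 0.0015  0.0016 -0.0328]
scene [0.5348 0.168  0.1126 0.1005 0.057 ] 0.00068 3015
top [0.5331 0.171  0.1135 0.1024 0.0562] 0.00103 1588
wrist [0.5338 0.171  0.1121 0.1002 0.0613] 0.00037 108701
```

View pics/ov_scene7.png

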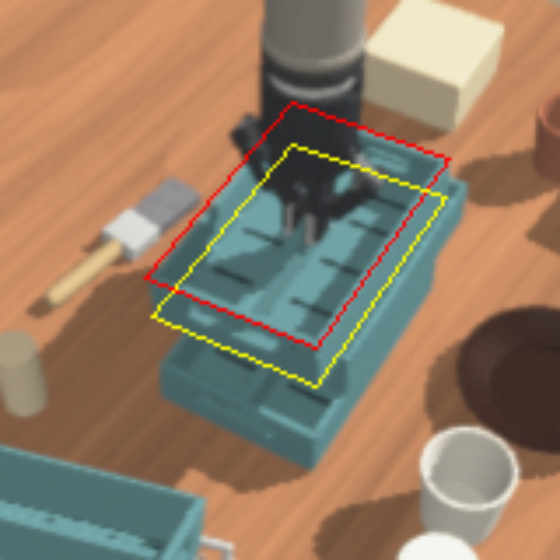

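Request:
play_rows(
  plan=[
    [0,0.05,-0.18,-0.3,0],
    [0,0,0,-0.3,0],
    [0,0,0,-0.3,0],
    [0,0,0,-0.2,0],
    [0,0,0,0,0],
    [0,0,0,0,0],
  ],
)

```text
t: 9.75
eef_pos: [0.5324, 0.1675, 0.1333]
orientation: [0.0, 0.671, 0.742, -0.0]
ft_force: [-0.0, -0.7, -3.3]
finger_gap: 0.0103
```

```bash
python3 hand.py 8 .534 .168 .102 .098 0.06
```

```text
9.75 [0.5324 0.1675 0.1333] [-0.  -0.7 -3.3] 0.010260474132187145
jaw heading 0.10010965177618451
scene [0.5346 0.1661 0.1007 0.1002 0.0459] 0.00074 3029 dTCP [ 0.0022 -0.0014 -0.0326]
top [0.5342 0.169  0.1019 0.0917 0.0606] 0.00097 1558 dTCP [ 0.0019  0.0015 -0.0313]
wrist [0.5339 0.1691 0.1006 0.1001 0.0597] 0.00037 108643 dTCP [ 0.0016  0.0016 -0.0327]
```

Request:
play_rows(
  plan=[
    [0,0,0,-0.15,0],
    [0,0,0,-0.15,0],
    [0,0,0,-0.1,0],
    [0,0,0,0,0],
  ],
  force=20,
)

```text
t: 10.3
eef_pos: [0.5337, 0.1677, 0.1301]
orientation: [0.001, 0.671, 0.742, 0.001]
ft_force: [2.3, -0.6, 1.5]
finger_gap: 0.0103
```

```bash
python3 hand.py 9 .534 .168 .098 .098 0.04
```

```text
10.3 [0.5337 0.1677 0.1301] [ 2.3 -0.6  1.5] 0.010295329935136356
jaw heading 0.09992883055474672
scene [0.5347 0.1662 0.0979 0.1002 0.0153] 0.00075 3034 dTCP [ 0.0011 -0.0015 -0.0322]
top [0.5321 0.1704 0.0986 0.1154 0.0211] 0.001 1563 dTCP [-0.0016  0.0027 -0.0315]
wrist [0.5338 0.1691 0.0974 0.1    0.0268] 0.00037 109010 dTCP [ 0.0001  0.0015 -0.0327]
```

Request:
play_rows(
  plan=[
    [0,0,0,-0.1,0],
    [1.6,0,0,0,0],
    [3.0,0,0,0,0],
    [4.2,0,0,0,0],
    [4.2,0,0,0,0],
    [4.2,0,0,0.5,0],
    [4.2,0,0,1.5,0],
    [4.2,0,0,3,0],
    [4.2,0,0,3,0],
    [4.2,0,0,0,0],
  ],
)

```text
t: 11.45
eef_pos: [0.5354, 0.1681, 0.213]
orientation: [0.002, 0.671, 0.741, 0.004]
ft_force: [0.2, -0.2, 0.7]
finger_gap: 0.0417
```

```bash
python3 hand.py 10 .534 .168 .096 .098 0.0;  python3 refit.py 10 .106 .534 .168 .096 .098 0.0
```

```text
11.45 [0.5354 0.1681 0.213 ] [ 0.2 -0.2  0.7] 0.041673081650705095
jaw heading 0.09976864124784174
scene [ 0.5336  0.1661  0.0961  0.0978 -0.0069] 0.00076 3749 dTCP [-0.0018 -0.002  -0.1169]
top [ 0.5323  0.1685  0.097   0.0959 -0.0014] 0.00096 1473 dTCP [-0.0031  0.0004 -0.116 ]
wrist [0.5325 0.1687 0.0956 0.0975 0.0009] 0.00038 59211 dTCP [-0.0028  0.0006 -0.1174]
scene [ 0.5335  0.166   0.0967  0.0986 -0.0023] 0.00056 2582
top [ 5.322e-01  1.682e-01  9.720e-02  9.810e-02 -1.000e-04] 0.00078 872
wrist [0.5325 0.1686 0.096  0.0974 0.0008] 0.00034 34290
```

View pics/ov_scene10.png

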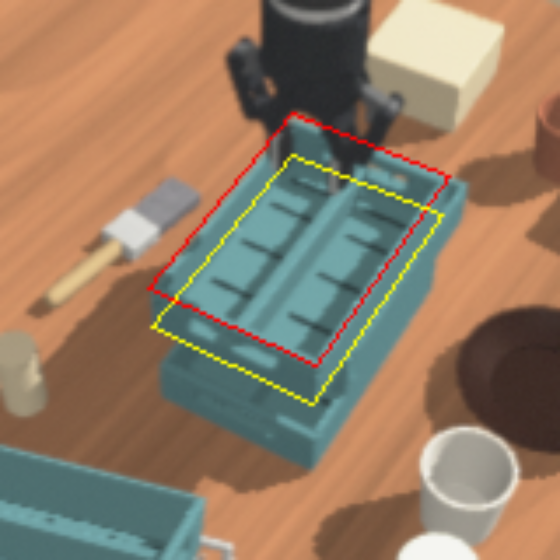

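Request:
play_rows(
  plan=[
    [4.0,0,-1.2,1,-0.06],
    [4.0,-0.2,-2.6,1,-0.11],
    [4.0,-0.2,-2.6,0,-0.11],
    [4.0,-0.2,-2.6,0,-0.11],
    [4.0,-0.2,-2.6,0,-0.11],
    [4.0,-0.2,-2.6,0,-0.11],
    [4.0,-0.2,-2.6,0,-0.11],
    [4.0,-0.2,-2.6,0,-0.11],
    [4.0,-0.2,-2.6,0,-0.11],
    [4.0,-0.2,-2.6,0,-0.11],
    [4.0,-0.2,-2.6,0,-0.11],
    [4.0,-0.2,-2.6,0,-0.11],
    [4.0,-0.2,-2.5,0,-0.05],
    [4.0,0,0,0,0],
    [4.0,0,0,0,0],
  ],
)

```text
t: 13.1
eef_pos: [0.5076, -0.1554, 0.2273]
orientation: [-0.0, 0.985, 0.174, -0.001]
ft_force: [0.7, 0.6, 0.6]
finger_gap: 0.0396
```

```bash
python3 hand.py 11 .5175 -.1705 .0745 -1.222 0.5236
```

```text
13.1 [ 0.5076 -0.1554  0.2273] [0.7 0.6 0.6] 0.03959511420769345
jaw heading -1.2208029149041413
scene [ 0.5186 -0.173   0.0742 -1.2227  0.5189] 0.00078 4320 dTCP [ 0.011  -0.0176 -0.1531]
top [ 0.5169 -0.1693  0.0752 -1.2191  0.5181] 0.00095 2789 dTCP [ 0.0093 -0.0139 -0.152 ]
wrist [ 0.5173 -0.1706  0.0744 -1.2213  0.5252] 0.00037 41769 dTCP [ 0.0097 -0.0152 -0.1528]
```

View pics/wrist11.png

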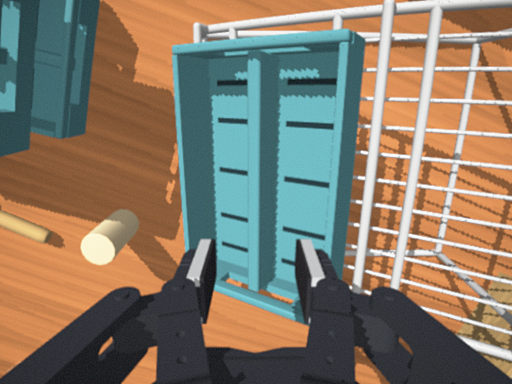

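Request:
play_rows(
  plan=[
    [4.0,0.38,0.08,-1.5,0],
    [4.0,0,0,-2.5,0],
    [4.0,0,0,-2.5,0],
    [4.0,0,0,-2.5,0],
    [4.0,0,0,-1.8,0],
    [4.0,0,0,-1.2,0],
    [4.0,0,0,-0.7,0],
    [4.0,0,0,-0.4,0],
    [4.0,0,0,0,0],
    [4.0,0,0,0,0],
  ],
)

```text
t: 14.25
eef_pos: [0.512, -0.1542, 0.0974]
orientation: [-0.0, 0.985, 0.175, -0.0]
ft_force: [-1.7, 2.2, -0.2]
finger_gap: 0.0399
```

```bash
python3 -c "
from h import *
s=observe();print(s['eef_pos'],s['ft_force'],s['finger_gap'])"
```

```text
[ 0.51198824 -0.15424588  0.09735223] [-1.66019608  2.21769551 -0.20236037] 0.03989123311353965
```

Request:
play_rows(
  plan=[
    [3.0,0,0,0,0],
    [2.6,0,0,-0.25,0],
    [1.5,0,0,0,0],
    [0.8,0,0,0,0],
    [0.3,0,0,0,0],
    [0,0,0,0,0],
    [0,0,0,0,0],
  ],
  force=25,
)

```text
t: 14.95
eef_pos: [0.5128, -0.155, 0.0952]
orientation: [0.0, 0.985, 0.175, 0.001]
ft_force: [-0.2, 1.1, 2.5]
finger_gap: 0.0204
```

Request:
play_rows(
  plan=[
    [0,0,0,0.4,0],
    [0,0,0,0.4,0],
    [0,0,0,0.4,0],
    [0,0,0,0.4,0],
    [0,0,0,0.4,0],
    [0,0,0,0.4,0],
    [0,0,0,0.4,0],
    [0,0,0,0.4,0],
  ],
  force=30,
)

```text
t: 15.75
eef_pos: [0.5114, -0.1545, 0.1267]
orientation: [-0.0, 0.985, 0.174, -0.001]
ft_force: [0.3, -0.2, -2.8]
finger_gap: 0.0115
```

```bash
python3 hand.py 12 .5115 -.1535 .095 -1.222 0.06
```

```text
15.75 [ 0.5114 -0.1545  0.1267] [ 0.3 -0.2 -2.8] 0.011479573017669976
jaw heading -1.2202100130049593
scene [ 0.5121 -0.1587  0.0971 -1.2191  0.0497] 0.00073 4647 dTCP [ 0.0006 -0.0042 -0.0297]
top [ 0.5103 -0.1554  0.0985 -1.2255  0.0478] 0.00094 1961 dTCP [-0.0011 -0.0009 -0.0282]
wrist [ 0.5109 -0.1556  0.0969 -1.2216  0.051 ] 0.00037 111660 dTCP [-0.0005 -0.0011 -0.0298]
```

View pics/scene12c.png

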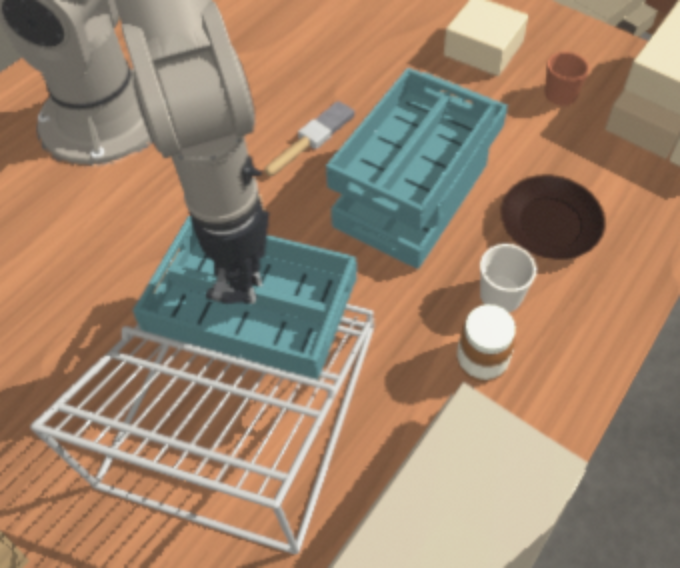

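Request:
play_rows(
  plan=[
    [0,0,0,0.5,0],
    [0,0,0,1.2,0],
    [0,0,0,1.8,0],
    [0,0,0,2,0],
    [0,0,0,2,0],
    [0,0,0,2,0],
    [0,0,0,1.5,0],
    [0,0,0,1,0],
    [0,0,0,0.5,0],
    [0,0,0,0,0],
  ],
  force=60,
)

```text
t: 16.9
eef_pos: [0.5123, -0.1547, 0.2521]
orientation: [0.0, 0.985, 0.175, 0.0]
ft_force: [0.1, -0.4, -3.3]
finger_gap: 0.0103
```

Request:
play_rows(
  plan=[
    [0,0.05,1.2,0,0.04],
    [0,0.12,2.4,0,0.085],
    [0,0.12,2.4,0,0.085],
    [0,0.12,2.4,0,0.085],
    [0,0.12,2.4,0,0.085],
    [0,0.12,2.4,0,0.085],
    [0,0.12,2.4,0,0.085],
    [0,0.12,2.4,0,0.085],
    [0,0.12,2.4,0,0.085],
    [0,0.12,2.4,0,0.085],
    [0,0.12,2.4,0,0.085],
    [0,0.12,2.4,0,0.085],
    [0,0.12,2.4,0,0.085],
    [0,0.12,2.4,0,0.085],
    [0,0.12,2.4,0,0.085],
    [0,0.12,2.4,0,0.085],
    [0,0.04,0.25,0,0.004],
    [0,0,0,0,0],
    [0,0,0,0,0],
    [0,0,0,0,0],
  ],
)

```text
t: 18.9
eef_pos: [0.5312, 0.2183, 0.2518]
orientation: [0.0, 0.672, 0.741, -0.0]
ft_force: [0.2, -0.3, -3.5]
finger_gap: 0.01
```

```bash
python3 hand.py 13 .53 .218 .222 .098 0.05;  python3 refit.py 13 .205 .53 .218 .222 .098 0.05
```

```text
18.9 [0.5312 0.2183 0.2518] [ 0.2 -0.3 -3.5] 0.010046222339401794
jaw heading 0.09710463880045765
scene [0.5331 0.216  0.222  0.0965 0.0409] 0.00064 3228 dTCP [ 0.0019 -0.0024 -0.0298]
top [0.5316 0.2198 0.2231 0.0955 0.0347] 0.00096 2328 dTCP [ 0.0004  0.0014 -0.0287]
wrist [0.532  0.2191 0.2219 0.0971 0.0407] 0.00037 111405 dTCP [ 0.0008  0.0008 -0.03  ]
scene [0.5331 0.216  0.222  0.0965 0.0409] 0.00064 3228
top [0.5316 0.2198 0.2231 0.0955 0.0347] 0.00096 2328
wrist [0.532  0.2191 0.2219 0.0971 0.0407] 0.00037 111405
```

View pics/ov_scene13.png

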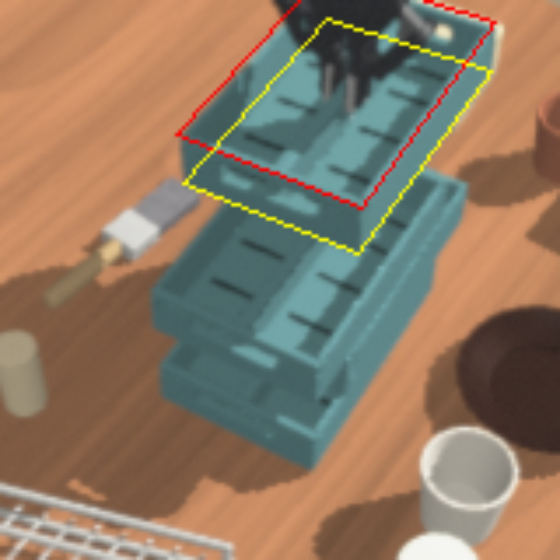

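Request:
play_rows(
  plan=[
    [0,-0.33,-0.05,-0.6,0],
    [0,0,0,-1.2,0],
    [0,0,0,-1.5,0],
    [0,0,0,-1.5,0],
    [0,0,0,-1.0,0],
    [0,0,0,-0.5,0],
    [0,0,0,-0.3,0],
    [0,0,0,0,0],
    [0,0,0,0,0],
  ],
)

```text
t: 19.95
eef_pos: [0.5282, 0.2194, 0.1864]
orientation: [0.0, 0.671, 0.741, 0.001]
ft_force: [-0.8, -0.2, -3.7]
finger_gap: 0.0102
```

```bash
python3 hand.py 14 .53 .218 .156 .098 0.04;  python3 refit.py 14 .152 .53 .218 .156 .098 0.04
```

```text
19.95 [0.5282 0.2194 0.1864] [-0.8 -0.2 -3.7] 0.010164355274432945
jaw heading 0.09902726856096827
scene [0.5301 0.2169 0.1567 0.0996 0.0399] 0.0007 2953 dTCP [ 0.0019 -0.0025 -0.0297]
top [0.5286 0.2201 0.1577 0.1024 0.0452] 0.00093 2040 dTCP [ 0.0004  0.0007 -0.0287]
wrist [0.5291 0.2199 0.1564 0.0991 0.0417] 0.00037 111499 dTCP [ 0.0008  0.0004 -0.03  ]
scene [0.5301 0.2169 0.1567 0.0996 0.0399] 0.0007 2953
top [0.5286 0.2203 0.1578 0.0997 0.0426] 0.00092 2025
wrist [0.5291 0.2199 0.1564 0.0991 0.0417] 0.00037 111499
```

View pics/ov_scene14.png

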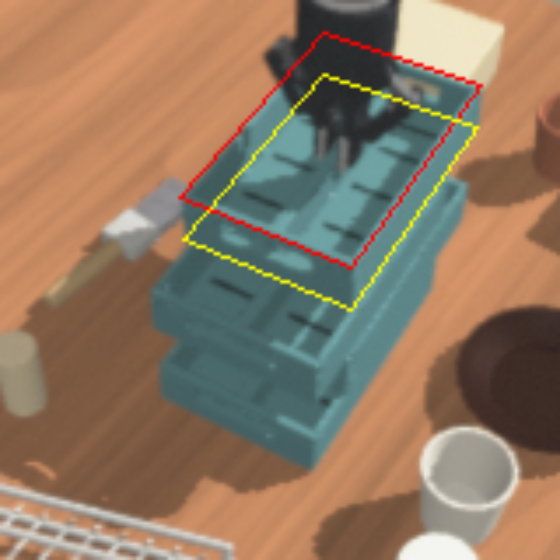

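Request:
play_rows(
  plan=[
    [0,-0.02,-0.12,-0.3,0],
    [0,0,0,-0.3,0],
    [0,0,0,-0.2,0],
    [0,0,0,0,0],
    [0,0,0,0,0],
  ],
)

```text
t: 20.6
eef_pos: [0.5276, 0.2181, 0.1777]
orientation: [0.0, 0.671, 0.741, -0.0]
ft_force: [-0.4, 0.4, -3.3]
finger_gap: 0.0098
```

Request:
play_rows(
  plan=[
    [0,0,0,-0.15,0],
    [0,0,0,-0.15,0],
    [0,0,0,-0.1,0],
    [0,0,0,0,0],
  ],
  force=20,
)

```text
t: 21.0
eef_pos: [0.5286, 0.2183, 0.1746]
orientation: [0.001, 0.671, 0.741, 0.001]
ft_force: [1.8, -0.1, 1.3]
finger_gap: 0.0104
```

```bash
python3 hand.py 15 .53 .218 .146 .098 0.02
```

```text
21.0 [0.5286 0.2183 0.1746] [ 1.8 -0.1  1.3] 0.010396093348421134
jaw heading 0.09896028529019002
scene [0.5293 0.2155 0.1449 0.1    0.0104] 0.00073 3003 dTCP [ 0.0008 -0.0028 -0.0297]
top [0.5281 0.2173 0.146  0.1002 0.0167] 0.00097 2004 dTCP [-0.0004 -0.001  -0.0286]
wrist [0.5284 0.2186 0.1446 0.0993 0.0165] 0.00037 111696 dTCP [-0.0002  0.0003 -0.03  ]
```

Seating as the first one did. Release and rise.

Request:
play_rows(
  plan=[
    [0,0,0,-0.1,0],
    [1.6,0,0,0,0],
    [3.0,0,0,0,0],
    [4.2,0,0,0,0],
    [4.2,0,0,0,0],
    [4.2,0,0,0.5,0],
    [4.2,0,0,1.5,0],
    [4.2,0,0,2,0],
    [4.2,0,0,2,0],
    [3,0,0,0,0],
    [1,0,0,0,0],
    [0,0,0,0,0],
    [0,0,0,0,0],
  ],
)

```text
t: 22.45
eef_pos: [0.5269, 0.2178, 0.2317]
orientation: [-0.0, 0.671, 0.741, -0.001]
ft_force: [0.1, 0.7, -0.4]
finger_gap: -0.0002
```

```bash
python3 hand.py 16 .53 .218 .144 .098 0.0;  python3 refit.py 16 .152 .53 .218 .144 .098 0.0
python3 - <<'E'
from look import *
# low tray & neighbors visible ends
for n in ['scene','top']:
  for tag in ['0','16']:
    z=np.load('pics/%s%s.npz'%(n,tag)); m={k:z[k] for k in ['fovy','cx','cy','dist','extrinsics']}; m['fovy']=float(m['fovy'])
    W=cloud(m,z['d']).copy(); W[(W[...,2]<.003)|(W[...,2]>.058)|(W[...,1]>.097)]=np.nan
    r=fitbox(W,z['p'],[.5346,.1676,0,.098,0],free=(0,1,3)); print(n,tag,'low',r[0].round(4),r[1:])
E
```

```text
22.45 [0.5269 0.2178 0.2317] [ 0.1  0.7 -0.4] -0.00016381291163264158
jaw heading 0.09908593518098535
scene [ 0.5287  0.2155  0.1438  0.1004 -0.0061] 0.00073 3537 dTCP [ 0.0018 -0.0023 -0.088 ]
top [ 0.5274  0.2174  0.1451  0.0985 -0.004 ] 0.001 2122 dTCP [ 0.0005 -0.0004 -0.0867]
wrist [0.5278 0.2183 0.1436 0.0994 0.0009] 0.00037 65844 dTCP [ 0.0009  0.0005 -0.0882]
scene [0.5289 0.2156 0.1438 0.1007 0.0007] 0.00067 3192
top [ 0.5269  0.2189  0.1456  0.0959 -0.0208] 0.00094 1844
wrist [0.5278 0.2183 0.1436 0.0994 0.0009] 0.00037 65464
scene 0 low [0.5356 0.1658 0.     0.0973 0.    ] (np.float64(0.000703184382675491), 751)
scene 16 low [0.5353 0.1658 0.     0.0999 0.    ] (np.float64(0.0007691338401076622), 723)
top 0 low [0.533  0.1686 0.     0.1033 0.    ] (np.float64(0.0011692381865859944), 573)Traceback (most recent call last):
  File "<stdin>", line 7, in <module>
TypeError: 'NoneType' object is not subscriptable
```

View pics/ov_scene16.png

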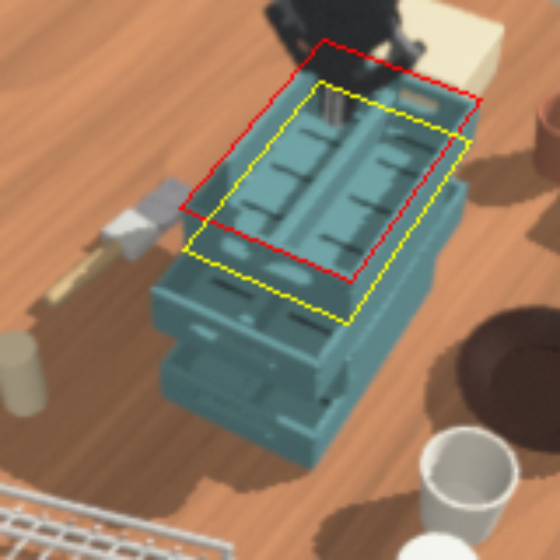

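Request:
play_rows(
  plan=[
    [0,0.1,0,-1.5,0],
    [0,0,0,-1.2,0],
    [0,0,0,-0.8,0],
    [0,0,0,-0.4,0],
    [0,0,0,-0.2,0],
    [0,0,0,0,0],
    [0,0,0,0,0],
  ],
)

```text
t: 23.3
eef_pos: [0.5289, 0.2182, 0.1922]
orientation: [0.0, 0.671, 0.741, 0.0]
ft_force: [-0.4, -0.7, -1.1]
finger_gap: 0.0003
```

Request:
play_rows(
  plan=[
    [0,0,0,-0.2,0],
    [0,0,0,-0.15,0],
    [0,0,0,-0.1,0],
    [0,0,0,-0.1,0],
    [0,0,0,0,0],
  ],
)

```text
t: 23.8
eef_pos: [0.5288, 0.2182, 0.1881]
orientation: [-0.0, 0.671, 0.741, 0.0]
ft_force: [-3.0, -1.1, 9.1]
finger_gap: 0.0001
```

Request:
play_rows(
  plan=[
    [0,0,0,-0.02,0],
    [0,0,0,0,0],
    [0,0,0,0,0],
    [0,0,0,0,0],
  ],
)

```text
t: 24.2
eef_pos: [0.5288, 0.2182, 0.1881]
orientation: [-0.0, 0.671, 0.741, 0.001]
ft_force: [-3.1, -1.2, 10.0]
finger_gap: -0.0001
```

Request:
play_rows(
  plan=[
    [0,0,0,0.3,0],
    [0,0,0,0.7,0],
    [0,0,0,2,0],
    [0,0,0,3,0],
    [0,0,0,3,0],
    [0,0,0,3,0],
    [0,0,0,2,0],
    [0,-1,0,0,0],
    [0,-3,0,0,0],
    [0,-4,0,0,0],
    [0,-4,0,0,0],
    [0,0,0,0,0],
    [0,0,0,0,0],
    [0,0,0,0,0],
  ],
)

```text
t: 25.6
eef_pos: [0.409, 0.2178, 0.3258]
orientation: [0.0, 0.671, 0.741, -0.0]
ft_force: [-0.1, -0.6, 0.7]
finger_gap: -0.0
```

```bash
python3 hand.py 17 .53 .218 .144 .098 0.0;  python3 refit.py 17 .152 .528 .218 .144 .098 0.0
python3 - <<'E'
from look import *
z=np.load('pics/scene17.npz'); m={k:z[k] for k in ['fovy','cx','cy','dist','extrinsics']}; m['fovy']=float(m['fovy'])
Wf=cloud(m,z['d'])
for nm,t0,a,b,y in (('low',[.5354,.1658,0,.098,0],.003,.058,.097),('top2',[.5309,.2163,.048,.099,0],.05,.090,.6),('third',[.5335,.166,.096,.098,0],.11,.152,.147)):
    W=Wf.copy(); W[(W[...,2]<a)|(W[...,2]>b)|(W[...,1]>y)]=np.nan
    r=fitbox(W,z['p'],t0,free=(0,1,3)); 
    if r: print(nm,r[0].round(4),r[1:])
E
```

```text
25.6 [0.409  0.2178 0.3258] [-0.1 -0.6  0.7] -3.3240589151199994e-05
jaw heading 0.09845000877973391
scene [ 0.5287  0.2157  0.1438  0.1003 -0.0039] 0.00072 3826 dTCP [ 0.1197 -0.0022 -0.182 ]
top [ 0.5274  0.2177  0.1452  0.1005 -0.0032] 0.00095 4005 dTCP [ 1.184e-01 -1.000e-04 -1.806e-01]
wrist [0.5281 0.218  0.1437 0.1008 0.0016] 0.00042 38659 dTCP [ 0.1191  0.0002 -0.1821]
scene [0.5289 0.2158 0.1439 0.1005 0.0017] 0.00067 3500
top [ 0.5271  0.2183  0.1454  0.0992 -0.0141] 0.00099 3504
wrist [0.5281 0.218  0.1437 0.1008 0.0006] 0.00041 38146
low [0.5351 0.1659 0.     0.0991 0.    ] (np.float64(0.0006992471370035891), 717)
top2 [0.5311 0.2155 0.048  0.098  0.    ] (np.float64(0.0003875237774409457), 235)
third [0.5338 0.1661 0.096  0.0989 0.    ] (np.float64(0.0005431959287264185), 873)
```

View pics/scene17c.png

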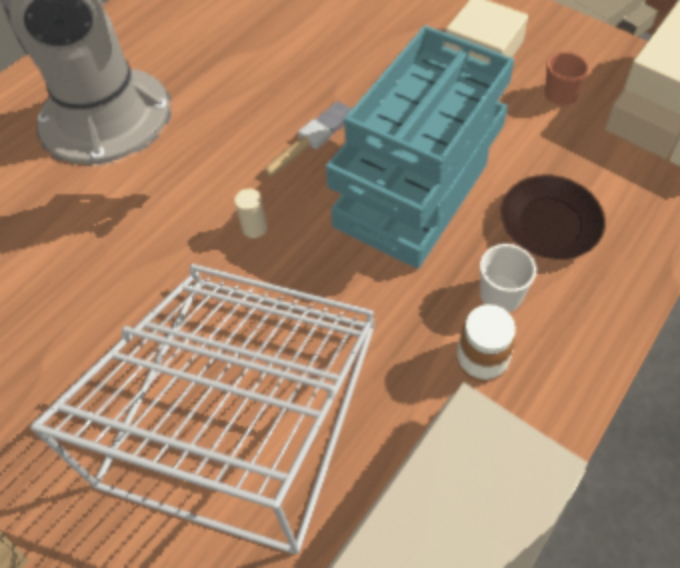

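The picture shows all four trays in a level, staggered stack around (430, 150). The rack is empty, the other things stand where they were, and the arm is clear.

```bash
python3 -c "
from bench import *
print(finish_job())"
```

```text
the job is handed in; nothing more can be done
None
```

Both washed trays are on the stack. I set tray_b straight above stack_low and tray_a straight above stack_top. I pressed the top tray's middle rib to about 10 N for 0.4 s, drew back and handed the job in at about 25.7 s of the 69 s allowed.

- **Position:** From the scene-camera fits, the third tray is within 2 mm of stack_low's plan position and the fourth within 3 mm of stack_top's. The limit is 13 mm.
- **Height:** The fourth tray's underside fitted at 143.8 mm, against 144 mm nominal. The third fitted at 96 to 97 mm just after it was let go, against 96 mm nominal.
- **Level and square:** Tilt came out under 0.004 rad in most fits. The trays agree in yaw within about 0.005 rad.
- **Stack and bench:** stack_low and stack_top fitted within 1 mm of where they started. In the last picture the other things look untouched, though I did not measure them.
- **Disagreements:** One top-camera fit of the top tray, on a reduced set of points, gave 0.014 rad of tilt and a height 1.4 mm too high. I took it for noise, because the wrist and scene cameras both gave under 0.002 rad. The cameras also differ by about 2 to 3 mm in absolute position, so I compared trays within the same camera.

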